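# Swing the strap clamp over the block and run its wing nut down

### The job

On the drilling jig, push the orange clamp strap sideways by its upright tab with a fingertip until it lies across the wooden block, parallel to the aluminium fence; then run the loose blue wing nut down clockwise (seen from above) with repeated light fingertip strokes on its wings until it stops, finger-tight. Only touch and push: do not pinch the nut in the gripper or force it, lift nothing, and leave the block and everything else where it is.

Things in the scene. Friction and masses are not known exactly. Their poses are not given: they have to be found in the camera images.
- jig: Drilling jig fixed to the bench: grey laminated board 18 mm thick with an aluminium fence along its far edge. Origin on the bench under the clamp's upright stud (10 mm thick, top at z 91 mm); x points from the stud square to the fence, y along the fence towards the block, z up. The board spans x -145 to +55, y -150 to +170 mm, its top at z 18 mm.
- fence_top (a point): Top edge of the fence's near face, abreast of the stud: 40 mm from the stud's axis along jig x, 90 mm above the bench. The fence is upright, 6 mm thick and as long as the board. Fingers beside the nut have no room to pass between nut and fence, so a stroke has to end before the fence and be begun anew.
- strap (a joint): Turn of the strap about the stud, rad. 0: along jig +y, across the block, parallel to the fence. Negative: swung back towards jig -x (-1.57: pointing to -x). Grows clockwise seen from above; hard stop at +0.2, at the fence. Starts between -1.35 and -0.85, beside the block. Stiff pivot (0.12 N m, about 1.3 N at its end), stays where it is left.
- push_tab (a point): Middle of the outer face of the strap's push tab: an upright flange 42 mm long, 4 mm thick along the strap's edge away from the block, 71 to 113 mm from the stud, this face 14 mm off the strap's centre line; 56 to 84 mm above the bench when the nut is down, this point at 74; 3.4 to 5.4 mm higher at the start (strap and nut sink together). Strap: 28 mm wide, 6 mm thick; block top at 56 mm.
- nut (a joint): Turn of the blue wing nut on the stud, rad. 0: fully down, hard stop, strap on the block, wings along jig y. Negative: turning still to go; starts between -11.3 and -7.2 (1.15 to 1.8 turns). Grows clockwise seen from above; the nut sinks 3 mm a turn. Light friction (0.02 N m), stays where it is left.
- nut_center (a point): On the wing nut's axis, 20 mm above its underside (84 mm above the bench when fully down). Nut 34 mm tall; hub radius 11 mm at the foot, 8.5 mm at its top 16 mm up; two opposite upright wings 6 mm thick, reaching 33 mm from the axis, 7 to 34 mm above the underside (below 21 mm they run in to the hub, above it they begin at 17 mm radius).
- wing_tip (a point): Outer edge of one of the two like wings, 33 mm from the axis, 20 mm above the nut's underside. The other wing's is opposite.
- block: Light wooden block 88 x 88 x 38 mm, 0.3 kg, loose, lying on the jig board close to the fence and 58 to 146 mm from the stud along it. Origin at the centre of its underside. The workpiece: stays where it is.
- bushing: Bystander: loose steel drill bushing, 32 mm flange, 30 mm tall, standing on the board. Origin under its centre.
- offcut: Bystander: loose dark wood offcut 45 x 30 x 19 mm on the board. Origin under its centre.
- spray_can: Bystander: spray can, 54 mm across, 150 mm tall, upright on the bench. Origin under its centre.
- screw_jar: Bystander: glass jar, 66 mm across, 80 mm tall. Origin under its centre.
- screwdriver: Bystander: red-handled screwdriver lying on the bench.
- tape_roll: Bystander: grey tape roll, 96 mm across, 45 mm tall, lying flat. Origin under its centre.
- mug: Bystander: blue mug, 80 mm across, 90 mm tall. Origin under its centre.
Mind the look-alikes: they are no part of the job. What is shaped like the block but purple is not meant.

How it is judged:
On the way, in this order (a step that is already met when the one before it is completed fails the run):
1. the strap lies across the block (within 0.25 rad of parallel to the fence) while the nut is still loose (value of joint strap above -0.25 rad and value of joint nut below -3 rad), for 0.2 s.
2. the wing nut is run down to within 0.3 rad of its stop, the strap still across the block (value of joint strap above -0.25 rad and value of joint nut above -0.3 rad), for 0.2 s.
At the end, for the whole second after the job is handed in: The strap lies across the block within 0.25 rad of parallel to the fence (or swung on against the fence), the wing nut is within 0.3 rad of fully down and at rest, the block is within 12 mm of its start and flat on the board, the bystanders are within 20 to 30 mm of theirs (all of step 2 and velocity of joint each of nut, strap below 0.1 rad/s and distance of block from where it was at the start of the episode below 0.012 m and z of block in the frame of jig below 0.026 m and distance of each of bushing, offcut from where it was at the start of the episode below 0.02 m and distance of each of spray_can, screw_jar, screwdriver, tape_roll, mug from where it was at the start of the episode below 0.03 m); the robot touches nothing.
It fails at once if the wooden block is shifted more than 12 mm or lifted (distance of block from where it was at the start of the episode above 0.012 m or z of block in the frame of jig above 0.026 m).
It fails at once if the jig, strap or wing nut is forced with more than 35 N (pinching it in the gripper does this too) (contact force between any of the fingers, the arm and jig above 35 N).
It fails at once if a bystander is knocked, moved more than 20 to 30 mm or lifted (distance of any of bushing, offcut from where it was at the start of the episode above 0.02 m or distance of any of spray_can, screw_jar, screwdriver, tape_roll, mug from where it was at the start of the episode above 0.03 m).
It also fails if it takes over 64 s, if anything falls off the work surface, if the arm or the gripper's body presses on something with over 40 N, if the wrist force passes 120 N, or if a joint passes its speed limit or range.

### The arm

A 7-joint arm with a two-finger parallel gripper is mounted at the origin on the work surface. World frame = base frame: x ahead of the robot, y to its left, z up, the work surface at z = 0. Lengths are in m, angles in rad, forces in N, time in s.
With the tool pointing down it reaches from about 0.4 to 0.85 m from the base axis. Payload 6.9 kg.
Tool frame: the origin (TCP) lies on the centre line of the jaws, within the pads' length; the fingertips stand 22 mm ahead of it and the grasp point (between the pads) lies 3 mm ahead of it (finger_overhang is the y of the fingertips in the tool frame, in m); y points along the fingers, x is the direction in which the jaws open and shut, and the axes are right-handed (so a half turn about y gives the same grasp; the last joint's range is limited). The gripper opens to 85 mm and grips with 20 to 120 N. Pads are 22 mm wide; open, the fingers measure 114 mm over their backs; the gripper's body (76 mm by 85 mm) begins 54 mm behind the grasp point. The pads swing forward as they close: fully open they stand 13 mm farther back than shut.
Start: joints at [-1.103, 0.507, -0.238, 1.5, 0.126, 1.149, -0.155], TCP at [0.221, 0.585, 0.253] pointing down, gripper open.
Joint ranges: [-3.08, 3.08], [-0.24, 2.05], [-1.43, 1.35], [0, 2.5], [-1.52, 4.66], [0.17, 1.96], [-2.89, 2.89]. Speed limits (rad/s): [2.39, 2.39, 3.14, 3.14, 3.14, 3.14, 3.14].

### API

Orientations are given as a 3x3 rotation matrix whose columns are the frame's x, y, z axes.
In Python, from plant import * gives the robot as it stands.
- The arm moves only by the shell command python3 -m jog 'ROWS' [FORCE]. ROWS is JSON, a list of rows, each an object of numbers: "x", "y", "z": the shift along the world's x, y, z in cm; "twist": the turn about the world's z in degrees; "fingers": the finger opening in cm, from 0 to 8.54. A call has 1 to 12 rows; each row shifts and turns the pose as measured when the row begins; what a row does not reach is not made up. A row lasts 1/10 s, in which the tool goes at most 50 mm and 8.59 degrees, less where a joint would pass 70% of its speed; a pose out of reach is approached as far as the arm can. A call is refused whole if a number of a shift passes 5 or a number of a turn 8.59, either way. A call with a gripper value outside its range is refused whole. The fingers move at their own pace and stop on an object; FORCE is the grip in N (left out, the last holds). Time passes only in rows, so rows that do not move let the fingers close. It gives the time, the measured TCP pose, the force and the opening at its end, in the units of the state.
- get_obs(): the state, without advancing time (a new reading comes with each control period).
- read_camera(name): name is "scene" or "top"; returns (picture, depth): 420x560x3 uint8, blue, green, red; 420x560 float32, m along the optical axis (not along the pixel's ray), 0 where there is no reading.
- get_calibration(name): a dict with "fov_y" (degrees; the focal length in pixels is half the picture's height over the tangent of half this angle, whatever the lens; pixels are square), "cx", "cy" (the principal point, pixels), "k1" (the pictures are not rectified: a ray, as slopes to the right and down, at radius r is drawn at 1 + k1 r^2 times it, then the intrinsics apply), "world_from_camera" (4x4, takes a point from camera to world coordinates). Camera axes: x right, y down, z forward; pixel columns grow to the right and rows downward; lengths in m; the calibration is good to about 2 mm. A picture is of the moment at which its call begins. get_calibration takes no time and is no camera call.
- close_job(): hands the job in, once; it reports no verdict.
The state is a dict: "time": time; "joint_positions": joint angles; "qd": joint speeds; "joint_efforts": joint torques, N m; "ee_pos": TCP position; "tcp_rot": TCP orientation; "wrist_force": force on the tool from outside, world axes, zero at the start; "torque": the same for the moment, N m; "grip_width": finger opening in m.
Only numpy, scipy, OpenCV 4.12 (cv2) and the standard library are available. Lean on these libraries where they do the work, as an engineer would, in place of code of your own. Each camera call takes 0.05 s, during which the arm holds its last target. There are 200 camera calls.

## Working session

There is one attempt and no reset: what is moved stays moved. The work goes in short steps, Python scripts to look and compute and a shell command to move; the robot and the scene stay as the last step left them, time stands still between calls to the robot, and variables do not carry over. Pictures are saved under pics/ and viewed, about 8 in all and at most 12, crops included, and the job is handed in when it is done.

```bash
mkdir -p pics
cat > h.py <<'E'
from plant import *
import numpy as np, cv2
def K(n):
    c=get_calibration(n); f=210/np.tan(np.radians(c["fov_y"])/2)
    return c,np.array([[f,0,c["cx"]],[0,f,c["cy"]],[0,0,1]]),np.array([c["k1"],0,0,0,0.])
def ray(n,uv):
    c,k,d=K(n); p=cv2.undistortPoints(np.float32(uv).reshape(-1,1,2),k,d).reshape(-1,2)
    T=np.array(c["world_from_camera"]); return T[:3,3],np.c_[p,np.ones(len(p))]@T[:3,:3].T
def onz(n,uv,z):
    o,d=ray(n,uv); return o+d*((z-o[2])/d[:,2])[:,None]
def cloud(n,D):
    v,u=np.mgrid[:420,:560]; o,d=ray(n,np.c_[u.ravel(),v.ravel()])
    return (o+d*D.ravel()[:,None]).reshape(420,560,3)
E
python3 - <<'E'
from h import *
for n in("scene","top"):
    im,D=read_camera(n); cv2.imwrite(f"pics/{n}0.png",im); np.save(f"{n}0.npy",D)
    c=get_calibration(n); print(n,c["fov_y"],c["k1"],np.round(c["world_from_camera"],3).tolist())
o=get_obs(); print(o["time"],np.round(o["tcp_rot"],2).tolist(),o["grip_width"])
E
```

```text
scene 52.091518009525934 -0.09461311844931919 [[0.86, 0.32, -0.397, 0.981], [0.51, -0.515, 0.69, -0.802], [0.016, -0.796, -0.606, 0.761], [0.0, 0.0, 0.0, 1.0]]
top 54.38912347560381 -0.08511094795893683 [[0.02, -0.994, 0.108, 0.412], [-1.0, -0.019, 0.018, -0.019], [-0.016, -0.109, -0.994, 1.212], [0.0, 0.0, 0.0, 1.0]]
0.1 [[0.35, -0.0, -0.94], [0.94, -0.0, 0.35], [-0.0, -1.0, -0.0]] 0.08554981745648234
```

View pics/scene0.png

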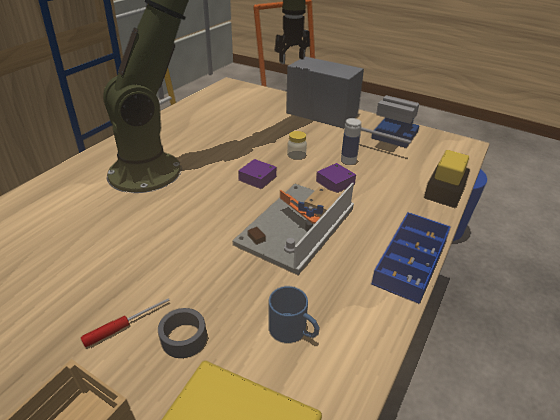

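View pics/top0.png

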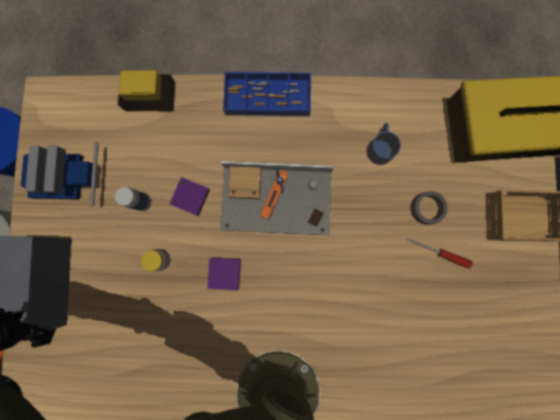

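The top view shows the jig at pixels 221–332 × 163–235, with the fence on the far side. The orange strap is at (272,195), the blue nut at (282,177) and the wooden block at (245,183). Look-alikes are the purple blocks at (190,196) and (224,273); the blue mug, the blue bin and the orange parts of the rig aren't on the jig. So the target strap and nut are the ones on the jig, and I'll check them in a crop.

Run:
```python
from h import *
t=cv2.imread("pics/top0.png");s=cv2.imread("pics/scene0.png");D=np.load("top0.npy");P=cloud("top",D)
a=cv2.resize(t[150:245,210:345],None,fx=5,fy=5,interpolation=cv2.INTER_CUBIC)[:,:]
b=cv2.resize(s[175:275,225:365],None,fx=4,fy=4,interpolation=cv2.INTER_CUBIC)
W=max(a.shape[1],b.shape[1]);im=np.vstack([cv2.copyMakeBorder(q,0,0,0,W-q.shape[1],0) for q in(a,b)])
cv2.imwrite("pics/crop0.png",cv2.resize(im,None,fx=.68,fy=.68,interpolation=cv2.INTER_AREA))
h=cv2.cvtColor(t,cv2.COLOR_BGR2HSV);roi=np.zeros(D.shape,bool);roi[158:240,215:337]=1
def show(n,m):
    p=P[m];v,u=np.nonzero(m);print(n,m.sum(),"px",u.mean().round(1),v.mean().round(1),"xyz",np.median(p,0).round(4),"zr",np.percentile(p[:,2],[5,50,95]).round(3))
    r=cv2.minAreaRect(np.float32(p[:,:2])*1000);print("  rect",np.round(r[0]),np.round(r[1]),round(r[2],1))
o=roi&(h[...,0]<14)&(h[...,1]>170)&(h[...,2]>110)
bl=roi&(h[...,0]>95)&(h[...,0]<130)&(h[...,1]>90)
show("orange",o);show("blue",bl)
br=roi&(P[...,2]>.012)&(P[...,2]<.022);show("board",br)
blk=roi&(P[...,2]>.05)&(P[...,2]<.062)&~o&~bl;blk[:,265:]=0;show("block",blk)
f=roi&(P[...,2]>.084)&(P[...,2]<.1);f[172:]=0;show("fence",f)
v,u=np.nonzero(f);print("fence line deg",np.degrees(np.arctan(np.polyfit(P[f][:,1],P[f][:,0],1)[0])),np.polyfit(P[f][:,1],P[f][:,0],1))
```

```text
orange 220 px 272.5 197.5 xyz [0.5547 0.0266 0.0666] zr [0.062 0.067 0.088]
  rect [570.  21.] [ 24. 140.] 68.9<stdin>:9: RuntimeWarning: Mean of empty slice.
  ret = ret.dtype.type(ret / rcount)
  return _methods._mean(a, axis=axis, dtype=dtype,
  ret = um.true_divide(
Traceback (most recent call last):
IndexError: index -1 is out of bounds for axis 0 with size 0
```

View pics/crop0.png

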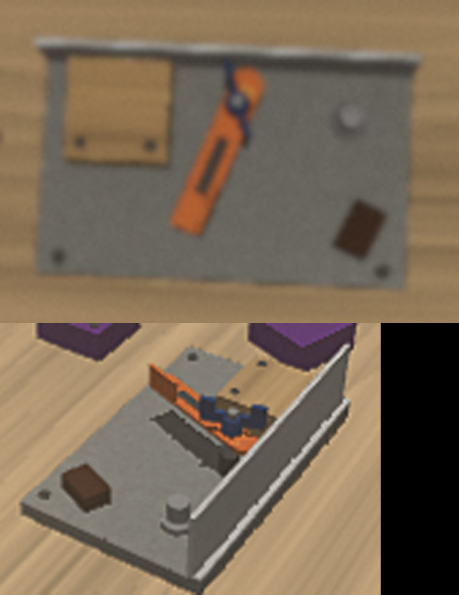

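The crop confirms the parts: orange strap from the stud toward the lower left in the top view, tab on its right edge, blue wing nut at about (280,180), and the plain wood block near the fence. Next I'll get metric poses.

```bash
cat > meas.py <<'E'
from h import *
def nutmask(t):
    h=cv2.cvtColor(t,cv2.COLOR_BGR2HSV);m=np.zeros(t.shape[:2],bool);m[160:200,262:300]=1
    return m&(h[...,0]>100)&(h[...,0]<135)&(h[...,1]>95)
def orange(t):
    h=cv2.cvtColor(t,cv2.COLOR_BGR2HSV);m=np.zeros(t.shape[:2],bool);m[160:240,218:335]=1
    return m&(h[...,0]<12)&(h[...,1]>165)&(h[...,2]>100)
E
python3 - <<'E'
from meas import *
t=cv2.imread("pics/top0.png");D=np.load("top0.npy");P=cloud("top",D)
m=nutmask(t);v,u=np.nonzero(m);print("nut px",len(u),u.min(),u.max(),v.min(),v.max(),"z",np.percentile(P[m][:,2],[5,25,50,75,95]).round(3))
q=onz("top",np.c_[u,v],.09)[:,:2]*1000;r=cv2.minAreaRect(np.float32(q));print("nut",np.round(r[0],1),np.round(r[1],1),r[2],q.mean(0));c,e=np.linalg.eigh(np.cov(q.T));print(e[:,1],c)
i=np.argsort((q-q.mean(0))@e[:,1]);print("tips",q[i[:4]].mean(0),q[i[-4:]].mean(0))
# fence & board in world
B=P.reshape(-1,3)
R=(abs(B[:,0]-.57)<.2)&(abs(B[:,1])<.25)
f=B[R&(B[:,2]>.082)&(B[:,2]<.096)&(B[:,0]>.58)]
f=f[f[:,0]>np.percentile(f[:,0],40)]
k=np.polyfit(f[:,1],f[:,0],1);print("fence",k,np.degrees(np.arctan(k[0])),f[:,1].min(),f[:,1].max(),len(f))
b=B[R&(B[:,2]>.013)&(B[:,2]<.023)];r=cv2.minAreaRect(np.float32(b[:,:2])*1000);print("board",r,np.median(b[:,2]))
# pixel corners of board
print("corners px rays z.018",onz("top",[[222,231],[330,235]],.018).round(3).tolist(),"fence ends z.09",onz("top",[[221,163],[332,166]],.09).round(3).tolist())
o=orange(t);v,u=np.nonzero(o);q=onz("top",np.c_[u,v],.067)[:,:2]*1000;r=cv2.minAreaRect(np.float32(q));print("strap",np.round(cv2.boxPoints(r)),r[2],np.percentile(P[o][:,2],[5,50,95]).round(3))
tb=o&(P[...,2]>.075);print("tab",tb.sum(),P[tb].round(3)[::3].tolist())
E
```

```text
Traceback (most recent call last):
ValueError: zero-size array to reduction operation minimum which has no identity
```

```bash
cat > m1.py <<'E'
from meas import *
t=cv2.imread("pics/top0.png");D=np.load("top0.npy");P=cloud("top",D)
h=cv2.cvtColor(t,cv2.COLOR_BGR2HSV)
m=nutmask(t);v,u=np.nonzero(m);print("nut px",len(u),u.min(),u.max(),v.min(),v.max(),"z",np.percentile(P[m][:,2],[5,25,50,75,95]).round(3))
q=onz("top",np.c_[u,v],.09)[:,:2]*1000;r=cv2.minAreaRect(np.float32(q));print("nut",np.round(r[0],1),np.round(r[1],1),r[2],q.mean(0));c,e=np.linalg.eigh(np.cov(q.T));print(e[:,1],c)
i=np.argsort((q-q.mean(0))@e[:,1]);print("tips",q[i[:4]].mean(0),q[i[-4:]].mean(0))
B=P.reshape(-1,3)
R=(abs(B[:,0]-.57)<.2)&(abs(B[:,1])<.25)
f=B[R&(B[:,2]>.082)&(B[:,2]<.096)&(B[:,0]>.58)]
f=f[f[:,0]>np.percentile(f[:,0],40)]
k=np.polyfit(f[:,1],f[:,0],1);print("fence",k,np.degrees(np.arctan(k[0])),f[:,1].min(),f[:,1].max(),len(f))
b=B[R&(B[:,2]>.013)&(B[:,2]<.023)];r=cv2.minAreaRect(np.float32(b[:,:2])*1000);print("board",r,np.median(b[:,2]))
print("corners px rays z.018",onz("top",[[222,231],[330,235]],.018).round(3).tolist(),"fence ends z.09",onz("top",[[221,163],[332,166]],.09).round(3).tolist())
o=orange(t);v,u=np.nonzero(o);q=onz("top",np.c_[u,v],.067)[:,:2]*1000;r=cv2.minAreaRect(np.float32(q));print("strap",np.round(cv2.boxPoints(r)),r[2],np.percentile(P[o][:,2],[5,50,95]).round(3))
tb=o&(P[...,2]>.075);print("tab",tb.sum(),P[tb].round(3)[::3].tolist())
E
python3 -c "
import cv2;t=cv2.imread('pics/top0.png');print(t[172:192:2,274:288:2].tolist())
print(cv2.cvtColor(t,cv2.COLOR_BGR2HSV)[172:192:2,274:288:2].tolist())"
sed -i 's/(h\[...,1\]>95)/(h[...,1]>75)/; s/(h\[...,0\]>100)&(h\[...,0\]<135)/(t[...,0].astype(int)-t[...,2]>12)/' meas.py; python3 m1.py
```

```text
[[[91, 97, 101], [71, 70, 70], [60, 60, 86], [48, 86, 160], [49, 92, 173], [51, 91, 170], [67, 92, 140]], [[93, 100, 103], [64, 66, 70], [59, 53, 68], [50, 86, 155], [51, 99, 178], [48, 93, 176], [57, 94, 163]], [[89, 98, 102], [66, 74, 89], [67, 54, 58], [66, 84, 125], [56, 109, 168], [54, 108, 179], [56, 93, 158]], [[85, 94, 104], [63, 73, 102], [90, 82, 86], [98, 97, 101], [69, 86, 116], [52, 101, 167], [60, 85, 130]], [[74, 91, 119], [60, 64, 97], [90, 84, 85], [96, 93, 96], [68, 59, 68], [48, 79, 134], [72, 85, 106]], [[62, 92, 146], [48, 69, 122], [61, 51, 56], [73, 54, 50], [56, 54, 73], [58, 80, 118], [88, 97, 103]], [[54, 92, 164], [47, 88, 164], [47, 69, 124], [66, 53, 67], [57, 64, 95], [75, 89, 111], [91, 97, 101]], [[49, 92, 173], [46, 91, 174], [48, 90, 170], [54, 63, 105], [72, 63, 69], [84, 90, 97], [92, 99, 102]], [[47, 92, 172], [49, 94, 176], [48, 92, 176], [54, 79, 142], [72, 60, 64], [88, 93, 94], [93, 101, 103]], [[47, 74, 130], [49, 81, 144], [49, 92, 172], [48, 82, 149], [56, 54, 63], [85, 89, 91], [93, 101, 104]]]
[[[18, 25, 101], [120, 4, 71], [0, 77, 86], [
[... 1212 characters left out ...]
434e-19  3.96273909e+00]
tips [598.36411363   4.45667985] [598.36411363   4.45667985]
fence [0.01698745 0.65139807] 0.9732158204445942 -0.1313766129894035 0.17474366055605153 206
board ((513.0260620117188, 53.565277099609375), (389.0021667480469, 274.7959289550781), 88.44099426269531) 0.01807489448492483
corners px rays z.018 [[0.464, 0.173, 0.018], [0.458, -0.143, 0.018]] fence ends z.09 [[0.651, 0.171, 0.09], [0.648, -0.14, 0.09]]
strap [[500.  37.]
 [631. -18.]
 [640.   5.]
 [509.  59.]] 67.3987045288086 [0.063 0.067 0.088]
tab 20 [[0.412, -0.019, 1.212], [0.533, 0.023, 0.087], [0.527, 0.025, 0.091], [0.521, 0.028, 0.09], [0.513, 0.033, 0.09], [0.508, 0.036, 0.085], [0.502, 0.039, 0.085]]
```

```bash
cat >> meas.py <<'E'
J0=None
def nut(P,c,verbose=1):
    Q=P.reshape(-1,3);d=np.hypot(Q[:,0]-c[0],Q[:,1]-c[1])
    Q=Q[(d<.037)&(Q[:,2]>.078)&(Q[:,2]<.115)&(Q[:,0]<c[0]+.033)]
    q=Q[:,:2]*1000; w,e=np.linalg.eigh(np.cov(q.T)); return Q,q.mean(0),e[:,1],w
E
python3 - <<'E'
from meas import *
P=cloud("top",np.load("top0.npy"));print("stud px",onz("top",[[280.3,179.7],[280.8,180]],.092).round(4).tolist())
Q,m,e,w=nut(P,(.603,.004));print(len(Q),m,e,w,np.sort(Q[:,2]).round(3)[::4]);print((Q[np.argsort((Q[:,:2]*1000-m)@e)]*1000).round().astype(int).tolist())
P2=cloud("scene",np.load("scene0.npy"));Q,m,e,w=nut(P2,(.603,.004));print("scene",len(Q),m,e,w,np.percentile(Q[:,2],[5,50,95,100]))
f=P2.reshape(-1,3);f=f[(f[:,2]>.087)&(f[:,2]<.095)&(abs(f[:,1])<.15)&(f[:,0]>.62)&(f[:,0]<.68)];print("fence scene",len(f),np.polyfit(f[:,1],f[:,0],1))
E
```

```text
stud px [[0.6059, 0.0037, 0.092], [0.6051, 0.0023, 0.092]]
74 [606.36557775   6.44229415] [-0.95818632 -0.28614503] [ 13.82611865 253.84213005] [0.079 0.081 0.082 0.084 0.085 0.086 0.087 0.087 0.088 0.09  0.091 0.092
 0.093 0.099 0.101 0.101 0.102 0.103 0.106]
[[634, 16, 101], [634, 13, 103], [630, 16, 105], [632, 11, 99], [631, 13, 105], [629, 16, 99], [628, 13, 102], [628, 10, 102], [626, 13, 99], [626, 10, 101], [625, 13, 93], [625, 11, 92], [623, 13, 87], [622, 10, 93], [620, 13, 87], [620, 10, 89], [620, 8, 85], [617, 10, 87], [617, 8, 87], [615, 11, 82], [615, 8, 85], [615, 5, 84], [612, 13, 87], [614, 2, 87], [610, 16, 81], [611, 10, 92], [611, 8, 90], [609, 13, 85], [612, 2, 86], [611, 5, 91], [612, -1, 83], [607, 16, 80], [608, 7, 88], [608, 10, 93], [606, 13, 85], [609, 2, 85], [608, 5, 92], [605, 10, 90], [608, -1, 91], [604, 13, 82], [605, 7, 90], [607, -1, 81], [605, 5, 92], [603, 10, 85], [606, 2, 88], [603, 7, 86], [604, 5, 82], [601, 13, 81], [604, 2, 82], [601, 10, 83], [604, -1, 84], [601, 7, 85], [602, -1, 79], [600, 4, 90], [600, 2, 91], [597, 4, 91], [597, 2, 88], [594, 4, 90], [594, 2, 92], [590, 4, 101], [589, 4, 86], [590, 1, 101], [589, -1, 102], [587, -1, 99], [586, 1, 104], [584, -2, 100], [583, 1, 107], [581, 1, 103], [581, -2, 103], [578, 1, 102], [579, -4, 101], [578, -2, 106], [578, -4, 88], [576, -2, 102]]
scene 171 [605.90960455   2.76959001] [-0.95864591 -0.28460151] [  8.86329582 376.51588324] [0.07890048 0.08732994 0.1018683  0.106334  ]
fence scene 226 [0.02269649 0.64799042]
```

Stud axis is about (0.606, 0.005), jig yaw about −1.1°, strap about −1.19 rad and the nut's wings at 1.26 mod π. Fence and board heights agree with the description. Plan: shut the fingers and move in high, twisting so the jaws line up with the fence.

```bash
python3 -m jog '[{"x":2,"y":-4.3,"twist":6.4,"fingers":0},{"x":2,"y":-4.3,"twist":6.4,"fingers":0},{"x":2,"y":-4.3,"twist":6.4,"fingers":0},{"x":2,"y":-4.3},{"x":2,"y":-4.3},{"x":2,"y":-4.3},{"x":2,"y":-4.3},{"x":2,"y":-4.3},{"x":2,"y":-4.3},{"x":2,"y":-4.3},{"x":2,"y":-4.3},{"x":2,"y":-4.3}]' 20; python3 -c "
from h import *
o=get_obs();print(o['tcp_rot'],o['grip_width'])"
```

```text
[[ 3.53920759e-01 -5.45320344e-04 -9.35275253e-01]
 [ 9.35274023e-01 -1.51703387e-03  3.53921178e-01]
 [-1.61184465e-03 -9.99998701e-01 -2.68858268e-05]] 0.08554981745648234invalid input at $[0]: expected keys x, y, z, twist, fingers
```

```bash
python3 -m jog '[{"x":2,"y":-4.3,"z":0,"twist":6.4,"fingers":0},{"x":2,"y":-4.3,"z":0,"twist":6.4,"fingers":0},{"x":2,"y":-4.3,"z":0,"twist":6.4,"fingers":0},{"x":2,"y":-4.3,"z":0,"twist":0,"fingers":0},{"x":2,"y":-4.3,"z":0,"twist":0,"fingers":0},{"x":2,"y":-4.3,"z":0,"twist":0,"fingers":0},{"x":2,"y":-4.3,"z":0,"twist":0,"fingers":0},{"x":2,"y":-4.3,"z":0,"twist":0,"fingers":0},{"x":2,"y":-4.3,"z":0,"twist":0,"fingers":0},{"x":2,"y":-4.3,"z":0,"twist":0,"fingers":0},{"x":2,"y":-4.3,"z":0,"twist":0,"fingers":0},{"x":2,"y":-4.3,"z":0,"twist":0,"fingers":0}]' 20; python3 -c "
from h import *
o=get_obs();print(o['tcp_rot'],o['grip_width'])"
```

```text
time: 1.3
ee_pos: [0.4591, 0.0521, 0.2484]
tcp_rot: [[-0.001, -0.006, -1.0], [1.0, -0.004, -0.001], [-0.004, -1.0, 0.006]]
wrist_force: [0.4, 0.8, -0.6]
grip_width: -0.0002
[[-9.53376829e-04 -6.46560473e-03 -9.99978643e-01]
 [ 9.99992374e-01 -3.79342006e-03 -9.28862641e-04]
 [-3.78733338e-03 -9.99971903e-01  6.46917198e-03]] -0.00021976282534887884
```

```bash
python3 -m jog '[{"x":2.3,"y":-4,"z":0,"twist":-1,"fingers":0},{"x":2.2,"y":-3.3,"z":0,"twist":0,"fingers":0},{"x":0,"y":0,"z":-4.8,"twist":0,"fingers":0},{"x":0,"y":0,"z":-4.8,"twist":0,"fingers":0},{"x":0,"y":0,"z":-4,"twist":0,"fingers":0}]'
python3 - <<'E'
from meas import *
im,D=read_camera("scene");cv2.imwrite("pics/s1.png",im);cv2.imwrite("pics/s1c.png",cv2.resize(im[150:280,215:375],None,fx=4,fy=4,interpolation=cv2.INTER_CUBIC))
E
```

```text
time: 1.8
ee_pos: [0.5112, -0.0347, 0.1134]
tcp_rot: [[0.032, 0.008, -0.999], [0.999, -0.008, 0.032], [-0.008, -1.0, -0.008]]
wrist_force: [0.6, -0.4, -0.9]
grip_width: -0.0
```

View pics/s1c.png

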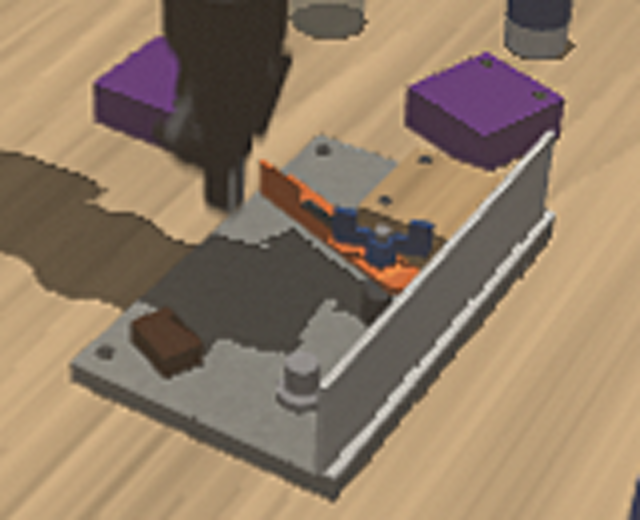

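The fingertip stands clear on the free side of the tab (crop (225,195), tab (280,180)). Next I'll compute the waypoints.

```bash
cat >> meas.py <<'E'
S=np.array([606.,5.]);a=-.019
JX=np.array([np.cos(a),np.sin(a)]);JY=np.array([-np.sin(a),np.cos(a)])
def way(r,off,ths):   # finger centre behind a face 'off' from the radial line at angle th
    out=[]
    for th in ths:
        w=np.array([np.sin(th),np.cos(th)]);n=np.array([np.cos(th),-np.sin(th)]) # n: growing th
        s=11*abs(n[0])+14.5*abs(n[1]); c=r*w-(off+s)*n; out.append(S+c[0]*JX+c[1]*JY)
    return np.array(out)
E
python3 -c "
from meas import *
W=way(92,14,np.array([-1.3,-1.19,-1,-.8,-.6,-.4,-.25,-.1,0,.05]));print(W.round(),(np.diff(W,axis=0)/10).round(1).tolist())"
```

```text
[[509.   2.]
 [509.  12.]
 [512.  29.]
 [518.  48.]
 [529.  65.]
 [544.  79.]
 [557.  88.]
 [572.  95.]
 [583.  97.]
 [587.  99.]] [[-0.0, 1.0], [0.3, 1.8], [0.7, 1.8], [1.1, 1.7], [1.5, 1.5], [1.3, 0.9], [1.5, 0.6], [1.1, 0.3], [0.4, 0.1]]
```

```bash
python3 -m jog '[{"x":0,"y":0,"z":-1.9,"twist":0,"fingers":0},{"x":-0.2,"y":2.5,"z":0,"twist":0,"fingers":0},{"x":0,"y":2.1,"z":0,"twist":0,"fingers":0},{"x":0.3,"y":1.8,"z":0,"twist":0,"fingers":0},{"x":0.7,"y":1.9,"z":0,"twist":0,"fingers":0},{"x":1.1,"y":1.7,"z":0,"twist":0,"fingers":0}]'
python3 - <<'E'
from meas import *
im,D=read_camera("top");P=cloud("top",D);cv2.imwrite("pics/t2.png",im)
o=orange(im);v,u=np.nonzero(o);q=onz("top",np.c_[u,v],.067)[:,:2]*1000;print(o.sum());r=cv2.minAreaRect(np.float32(q));print(r)
E
```

```text
time: 2.45
ee_pos: [0.5229, 0.0644, 0.0881]
tcp_rot: [[0.037, -0.014, -0.999], [0.999, -0.011, 0.037], [-0.012, -1.0, 0.013]]
wrist_force: [-0.5, -1.3, 0.2]
grip_width: 0.0004
94
((603.9984130859375, 9.277166366577148), (24.474010467529297, 66.49330139160156), 43.051265716552734)
```

```bash
python3 -m jog '[{"x":0.8,"y":0.5,"z":0.5,"twist":0,"fingers":0},{"x":1.3,"y":1.1,"z":0,"twist":0,"fingers":0},{"x":1.3,"y":0.9,"z":0,"twist":0,"fingers":0},{"x":1.4,"y":0.6,"z":0,"twist":0,"fingers":0}]'; python3 -c "
from h import *
cv2.imwrite('pics/t3.png',read_camera('top')[0])
s=read_camera('scene')[0];cv2.imwrite('pics/s3c.png',cv2.resize(s[150:280,215:375],None,fx=4,fy=4,interpolation=cv2.INTER_CUBIC))"
```

```text
time: 2.9
ee_pos: [0.5704, 0.0982, 0.0957]
tcp_rot: [[0.032, -0.018, -0.999], [0.999, -0.012, 0.033], [-0.012, -1.0, 0.018]]
wrist_force: [-2.2, -1.8, -0.9]
grip_width: 0.0001
```

View pics/s3c.png

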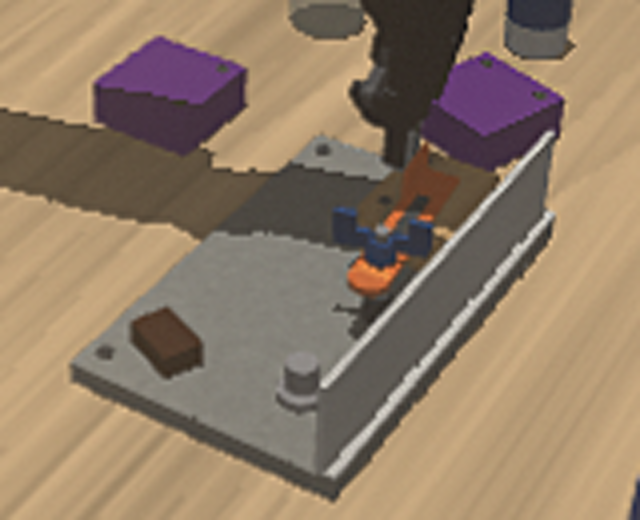

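The strap is swinging over the block, still a little short of parallel. I'll finish the push, back off and measure.

```bash
python3 -m jog '[{"x":1.0,"y":0,"z":0,"twist":0,"fingers":0},{"x":0.6,"y":0,"z":0,"twist":0,"fingers":0},{"x":-2.5,"y":-0.5,"z":0,"twist":0,"fingers":0},{"x":-3,"y":-3,"z":2,"twist":0,"fingers":0},{"x":-2,"y":-4.5,"z":0,"twist":0,"fingers":0},{"x":0,"y":-5,"z":0,"twist":0,"fingers":0}]'
python3 - <<'E'
from meas import *
im,D=read_camera("top");P=cloud("top",D);cv2.imwrite("pics/t4.png",im)
s,Ds=read_camera("scene");Ps=cloud("scene",Ds)
o=orange(im);v,u=np.nonzero(o);q=onz("top",np.c_[u,v],.067)[:,:2]*1000;r=cv2.minAreaRect(np.float32(q));print(o.sum(),np.round(cv2.boxPoints(r)))
for n,p in(("top",P),("scene",Ps)):
    Q,m,e,w=nut(p,(.606,.005));print(n,len(Q),m,e,w,np.percentile(Q[:,2],97))
a=cv2.resize(im[150:245,210:345],None,fx=4,fy=4,interpolation=cv2.INTER_CUBIC);cv2.imwrite("pics/t4c.png",a)
E
```

```text
time: 3.6
ee_pos: [0.5114, -0.0275, 0.117]
tcp_rot: [[0.02, -0.015, -1.0], [1.0, -0.006, 0.02], [-0.007, -1.0, 0.015]]
wrist_force: [2.1, -1.1, -0.3]
grip_width: -0.0001
123 [[598.  59.]
 [622.  57.]
 [626. 116.]
 [603. 118.]]
top 8 [633.05383459  14.30342149] [-0.9984148   0.05628397] [4.17525355 6.58260733] 0.10572998832918828
scene 173 [607.19293019   3.31936293] [-0.95874921 -0.28425333] [  8.08069979 412.46074359] 0.10292419459081947
```

View pics/t4c.png

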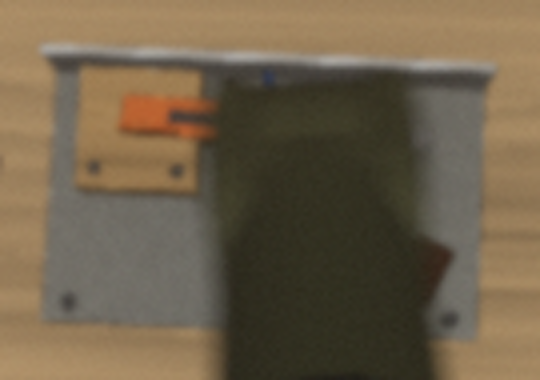

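Strap is at about +0.06 rad, so step 1 is met. The picture shows it across the block at (165,115), with the block unmoved. The nut is unchanged, so its near wing points to θ ≈ −1.88. Next, stroke waypoints.

```bash
python3 -c "
from meas import *
T=np.array([-2.84,-2.5,-2.2,-1.88,-1.6,-1.3,-1,-.7,-.4,-.15,0,.15,.3]);W=way(27,3,T);print(np.c_[T,W].round(2));print((np.diff(W,axis=0)/10).round(1).tolist())"
```

```text
[[-2.8400e+00  6.1439e+02 -2.6240e+01]
 [-2.5000e+00  6.0561e+02 -2.8890e+01]
 [-2.2000e+00  5.9602e+02 -2.7840e+01]
 [-1.8800e+00  5.8590e+02 -2.2040e+01]
 [-1.6000e+00  5.7918e+02 -1.3090e+01]
 [-1.3000e+00  5.7444e+02 -6.3700e+00]
 [-1.0000e+00  5.7180e+02  2.4400e+00]
 [-7.0000e-01  5.7288e+02  1.2910e+01]
 [-4.0000e-01  5.7853e+02  2.3080e+01]
 [-1.5000e-01  5.8657e+02  2.9670e+01]
 [ 0.0000e+00  5.9252e+02  3.2260e+01]
 [ 1.5000e-01  5.9473e+02  3.4310e+01]
 [ 3.0000e-01  5.9757e+02  3.6220e+01]]
[[-0.9, -0.3], [-1.0, 0.1], [-1.0, 0.6], [-0.7, 0.9], [-0.5, 0.7], [-0.3, 0.9], [0.1, 1.0], [0.6, 1.0], [0.8, 0.7], [0.6, 0.3], [0.2, 0.2], [0.3, 0.2]]
```

```bash
python3 -m jog '[{"x":4.3,"y":-1,"z":0,"twist":0,"fingers":0},{"x":3.6,"y":0,"z":0,"twist":0,"fingers":0},{"x":0,"y":0,"z":-1.6,"twist":0,"fingers":0},{"x":0,"y":0,"z":0,"twist":0,"fingers":0}]'
```

```text
time: 4.1
ee_pos: [0.5934, -0.0529, 0.1022]
tcp_rot: [[0.043, -0.013, -0.999], [0.999, -0.013, 0.044], [-0.014, -1.0, 0.012]]
wrist_force: [-0.1, 0.6, -0.6]
grip_width: -0.0001
```

```bash
python3 -m jog '[{"x":-0.4,"y":1.5,"z":-0.3,"twist":0,"fingers":0},{"x":-0.3,"y":1.4,"z":0,"twist":0,"fingers":0},{"x":-0.7,"y":0.9,"z":0,"twist":0,"fingers":0},{"x":-0.5,"y":0.7,"z":0,"twist":0,"fingers":0},{"x":-0.2,"y":0.7,"z":0,"twist":0,"fingers":0}]'
```

```text
time: 4.6
ee_pos: [0.5697, 0.0033, 0.1012]
tcp_rot: [[0.043, -0.012, -0.999], [0.999, -0.014, 0.044], [-0.014, -1.0, 0.011]]
wrist_force: [0.7, -0.6, -0.0]
grip_width: 0.0004
```

```bash
python3 -m jog '[{"x":0.3,"y":0.9,"z":-0.2,"twist":0,"fingers":0},{"x":0.7,"y":0.8,"z":0,"twist":0,"fingers":0},{"x":0.8,"y":0.6,"z":0,"twist":0,"fingers":0},{"x":0.6,"y":0.3,"z":0,"twist":0,"fingers":0},{"x":0.3,"y":0.2,"z":0,"twist":0,"fingers":0}]'
cat > look.py <<'E'
from meas import *
import sys
s,Ds=read_camera("scene");Q,m,e,w=nut(cloud("scene",Ds),(.606,.005))
e=e*np.sign(-e[0]+1e-9); x,y=e@JX,e@JY
print("scene n",len(Q),"c",m.round(1),"var",w.round(),"wing th",np.arctan2(x,y).round(2),"ztop",np.percentile(Q[:,2],[90,97]).round(4),get_obs()["time"])
if len(sys.argv)>1: cv2.imwrite(sys.argv[1],cv2.resize(s[150:280,215:375],None,fx=4,fy=4,interpolation=cv2.INTER_CUBIC))
E
python3 look.py pics/s5c.png
```

```text
time: 5.1
ee_pos: [0.5981, 0.0353, 0.0995]
tcp_rot: [[0.041, -0.012, -0.999], [0.999, -0.013, 0.042], [-0.014, -1.0, 0.012]]
wrist_force: [-0.7, -0.9, -0.5]
grip_width: 0.0
scene n 207 c [605.2  10.4] var [ 40. 396.] wing th -3.08 ztop [0.1065 0.11  ] 5.15
```

View pics/s5c.png

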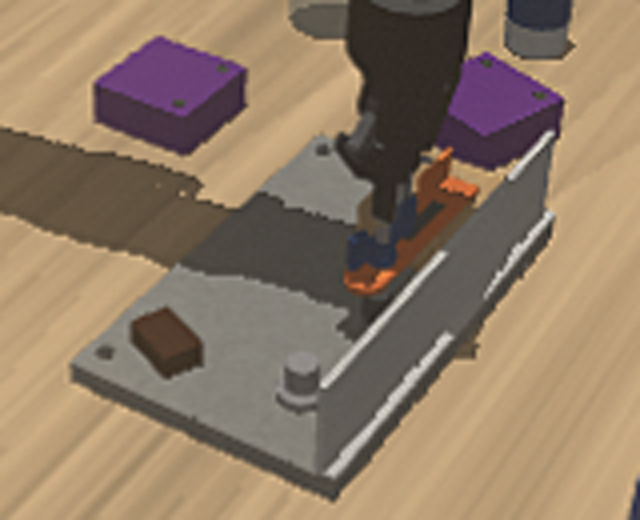

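The nut followed: its wing now lies along the fence at crop (380,235), with the finger behind it. I'll back off, hop over the nut and come down behind the other wing.

```bash
python3 -m jog '[{"x":-0.6,"y":0,"z":0,"twist":0,"fingers":0},{"x":0,"y":0,"z":3,"twist":0,"fingers":0},{"x":0,"y":0,"z":1,"twist":0,"fingers":0},{"x":2,"y":-3.2,"z":0,"twist":0,"fingers":0},{"x":1.2,"y":-2,"z":0,"twist":0,"fingers":0},{"x":0,"y":0,"z":0,"twist":0,"fingers":0}]'; python3 look.py
```

```text
time: 5.75
ee_pos: [0.6235, -0.0179, 0.1404]
tcp_rot: [[0.04, -0.012, -0.999], [0.999, -0.013, 0.041], [-0.013, -1.0, 0.011]]
wrist_force: [1.3, -0.0, -0.4]
grip_width: -0.0001
scene n 110 c [606.5  -2.7] var [  8. 383.] wing th -2.89 ztop [0.0978 0.1017] 5.8
```

```bash
python3 -m jog '[{"x":-0.1,"y":-0.9,"z":0,"twist":0,"fingers":0},{"x":0,"y":0,"z":-1.5,"twist":0,"fingers":0},{"x":0,"y":0,"z":-1.5,"twist":0,"fingers":0},{"x":0,"y":0,"z":-0.7,"twist":0,"fingers":0},{"x":0,"y":0,"z":0,"twist":0,"fingers":0}]'
```

```text
time: 6.3
ee_pos: [0.6182, -0.0232, 0.1019]
tcp_rot: [[0.036, -0.015, -0.999], [0.999, -0.01, 0.036], [-0.011, -1.0, 0.015]]
wrist_force: [0.0, 0.2, -0.1]
grip_width: 0.0003
```

```bash
python3 -m jog '[{"x":-0.8,"y":-0.6,"z":-0.4,"twist":0,"fingers":0},{"x":-1,"y":-0.1,"z":0,"twist":0,"fingers":0},{"x":-1,"y":0.1,"z":0,"twist":0,"fingers":0},{"x":-0.8,"y":0.6,"z":0,"twist":0,"fingers":0},{"x":-0.6,"y":0.9,"z":0,"twist":0,"fingers":0},{"x":-0.3,"y":0.8,"z":0,"twist":0,"fingers":0}]'
```

```text
time: 6.9
ee_pos: [0.5695, -0.0064, 0.0998]
tcp_rot: [[0.038, -0.012, -0.999], [0.999, -0.011, 0.038], [-0.011, -1.0, 0.012]]
wrist_force: [-0.4, -0.2, -0.3]
grip_width: 0.0002
```

```bash
python3 -m jog '[{"x":0.3,"y":0.9,"z":-0.2,"twist":0,"fingers":0},{"x":0.3,"y":0.9,"z":0,"twist":0,"fingers":0},{"x":0.6,"y":0.9,"z":0,"twist":0,"fingers":0},{"x":0.8,"y":0.6,"z":0,"twist":0,"fingers":0},{"x":0.6,"y":0.3,"z":0,"twist":0,"fingers":0},{"x":0.4,"y":0.2,"z":0,"twist":0,"fingers":0}]'
```

```text
time: 7.5
ee_pos: [0.6014, 0.0387, 0.0975]
tcp_rot: [[0.033, -0.013, -0.999], [0.999, -0.01, 0.033], [-0.01, -1.0, 0.013]]
wrist_force: [-0.9, -0.9, 0.5]
grip_width: 0.0001
```

```bash
python3 -m jog '[{"x":-0.8,"y":0,"z":0,"twist":0,"fingers":0},{"x":0,"y":0,"z":3,"twist":0,"fingers":0},{"x":0,"y":0,"z":1,"twist":0,"fingers":0},{"x":2,"y":-3.2,"z":0,"twist":0,"fingers":0},{"x":1.1,"y":-2.2,"z":0,"twist":0,"fingers":0},{"x":0,"y":-0.3,"z":0,"twist":0,"fingers":0}]'; python3 look.py pics/s6c.png
```

```text
time: 8.1
ee_pos: [0.6235, -0.0189, 0.1384]
tcp_rot: [[0.031, -0.013, -0.999], [0.999, -0.009, 0.031], [-0.01, -1.0, 0.013]]
wrist_force: [-0.8, -0.9, -0.9]
grip_width: -0.0
scene n 101 c [606.3  -0.8] var [  5. 425.] wing th -2.81 ztop [0.0978 0.099 ] 8.15
```

View pics/s6c.png

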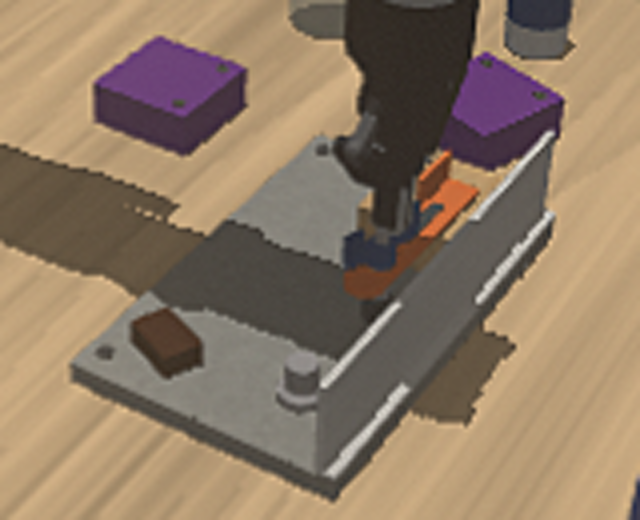

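The nut turned another half turn and is about 1.5 mm lower. This third stroke may reach the stop, so I'll slow down near the end.

```bash
python3 -m jog '[{"x":-0.1,"y":-0.8,"z":0,"twist":0,"fingers":0},{"x":0,"y":0,"z":-1.5,"twist":0,"fingers":0},{"x":0,"y":0,"z":-1.5,"twist":0,"fingers":0},{"x":0,"y":0,"z":-0.8,"twist":0,"fingers":0},{"x":0,"y":0,"z":0,"twist":0,"fingers":0}]'
```

```text
time: 8.65
ee_pos: [0.6182, -0.0235, 0.0989]
tcp_rot: [[0.028, -0.016, -0.999], [1.0, -0.007, 0.028], [-0.007, -1.0, 0.016]]
wrist_force: [1.0, -0.7, 0.0]
grip_width: -0.0001
```

```bash
python3 -m jog '[{"x":-0.8,"y":-0.6,"z":-0.3,"twist":0,"fingers":0},{"x":-1,"y":-0.1,"z":0,"twist":0,"fingers":0},{"x":-1,"y":0.1,"z":0,"twist":0,"fingers":0},{"x":-0.7,"y":0.6,"z":0,"twist":0,"fingers":0},{"x":-0.5,"y":0.9,"z":0,"twist":0,"fingers":0},{"x":-0.1,"y":0.8,"z":0,"twist":0,"fingers":0}]'
```

```text
time: 9.25
ee_pos: [0.5735, -0.0065, 0.0979]
tcp_rot: [[0.029, -0.014, -0.999], [1.0, -0.007, 0.029], [-0.008, -1.0, 0.014]]
wrist_force: [0.1, -1.5, -0.9]
grip_width: 0.0003
```

```bash
python3 -m jog '[{"x":0.3,"y":0.9,"z":-0.2,"twist":0,"fingers":0},{"x":0.3,"y":0.9,"z":0,"twist":0,"fingers":0},{"x":0.5,"y":0.8,"z":0,"twist":0,"fingers":0},{"x":0.4,"y":0.4,"z":0,"twist":0,"fingers":0},{"x":0,"y":0,"z":0,"twist":0,"fingers":0}]'; python3 look.py
```

```text
time: 9.75
ee_pos: [0.59, 0.0302, 0.0958]
tcp_rot: [[0.025, -0.014, -1.0], [1.0, -0.006, 0.025], [-0.006, -1.0, 0.014]]
wrist_force: [-0.7, 0.7, 0.7]
grip_width: 0.0003
scene n 169 c [601.4  11. ] var [ 56. 343.] wing th -0.31 ztop [0.103  0.1084] 9.8
```

```bash
python3 -m jog '[{"x":0.2,"y":0.1,"z":0,"twist":0,"fingers":0}]'; python3 -m jog '[{"x":0.2,"y":0.1,"z":0,"twist":0,"fingers":0}]'
```

```text
time: 9.9
ee_pos: [0.5916, 0.0304, 0.0956]
tcp_rot: [[0.025, -0.015, -1.0], [1.0, -0.006, 0.025], [-0.007, -1.0, 0.015]]
wrist_force: [-1.7, -0.6, 0.9]
grip_width: -0.0002
time: 10.0
ee_pos: [0.5935, 0.0311, 0.0955]
tcp_rot: [[0.026, -0.015, -1.0], [1.0, -0.007, 0.026], [-0.007, -1.0, 0.015]]
wrist_force: [-3.4, -1.2, 1.0]
grip_width: 0.0003
```

```bash
python3 -m jog '[{"x":0.2,"y":0.1,"z":0,"twist":0,"fingers":0}]'
```

```text
time: 10.1
ee_pos: [0.5939, 0.0313, 0.0952]
tcp_rot: [[0.027, -0.019, -0.999], [1.0, -0.008, 0.027], [-0.008, -1.0, 0.019]]
wrist_force: [-9.2, -2.2, 6.5]
grip_width: 0.0001
```

The finger stopped moving and the force rose to 9 N, so the nut is at its stop. I'll back off clear and check.

```bash
python3 -m jog '[{"x":-1,"y":0,"z":0,"twist":0,"fingers":0},{"x":-1.5,"y":0,"z":1.5,"twist":0,"fingers":0},{"x":-3,"y":0,"z":3,"twist":0,"fingers":0},{"x":-4,"y":0,"z":2,"twist":0,"fingers":0},{"x":-4,"y":-2,"z":1,"twist":0,"fingers":0},{"x":-4,"y":-2,"z":1,"twist":0,"fingers":0},{"x":-1,"y":0,"z":0,"twist":0,"fingers":0},{"x":0,"y":0,"z":0,"twist":0,"fingers":0}]'; python3 look.py pics/s7c.png
python3 - <<'E'
from meas import *
im,D=read_camera("top");P=cloud("top",D)
o=orange(im);v,u=np.nonzero(o);q=onz("top",np.c_[u,v],.063)[:,:2]*1000;print(o.sum(),np.round(cv2.boxPoints(cv2.minAreaRect(np.float32(q)))))
Q,m,e,w=nut(P,(.606,.005));print(len(Q),m,np.arctan2(e@JX,e@JY),np.percentile(Q[:,2],[90,97]))
cv2.imwrite("pics/t7c.png",cv2.resize(im[150:245,210:345],None,fx=4,fy=4,interpolation=cv2.INTER_CUBIC))
t=cv2.imread("pics/top0.png");print("block shift",cv2.phaseCorrelate(*[np.float64(cv2.cvtColor(x,cv2.COLOR_BGR2GRAY)[178:200,226:248]) for x in(t,im)]) )
E
```

```text
time: 10.9
ee_pos: [0.4011, -0.01, 0.1821]
tcp_rot: [[0.029, -0.013, -1.0], [1.0, -0.006, 0.029], [-0.007, -1.0, 0.012]]
wrist_force: [0.5, -0.2, 0.3]
grip_width: 0.0001
scene n 105 c [607.9   2.6] var [  6. 432.] wing th -3.14 ztop [0.098  0.0996] 10.95
207 [[588. -20.]
 [614. -22.]
 [629. 116.]
 [603. 119.]]
83 [606.8604225   5.4313457] 0.00804505625122233 [0.09841282 0.10063066]
block shift ((-0.27765343010901944, 0.048530146379443195), 0.6077190528103908)
```

View pics/s7c.png

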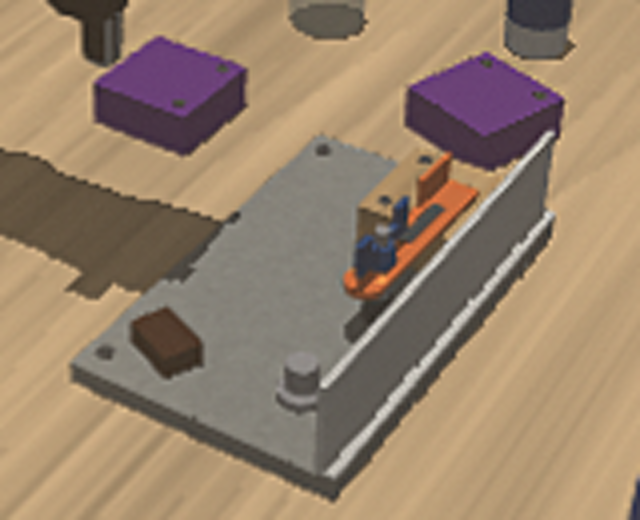

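View pics/t7c.png

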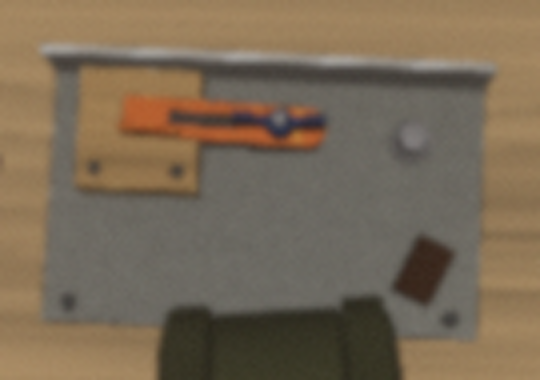

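```bash
python3 -c "
from plant import *
print(get_obs()['wrist_force']);close_job()"
```

```text
[0.64508914 0.36925149 0.10826375]
the job is handed in; nothing more can be done
```

The strap is across the block and the wing nut is run down to its stop; I handed the job in at about 11 s of the 64 s.

I pushed the strap by its tab from about −1.19 rad with a closed fingertip. I then ran the nut down about 1.3 turns in three strokes on its wings. It ended firmly against its stop: the finger stopped moving at about 9 N, well under the 35 N limit.

Last checks, with the arm retreated and touching nothing:

| Check | Measured | Wanted |
|---|---|---|
| Strap angle | about +0.06 to +0.09 rad | within 0.25 rad |
| Nut wings against the fence line | 0.01 rad (top view), about 0 (scene view) | within 0.3 rad |
| Wing tops above bench | about 98–100 mm | 98 mm when fully down |
| Block shift in the picture | about 0.3 pixel (roughly 1 mm) | under 12 mm |

- **Bystanders:** the bushing and offcut looked unmoved in the last pictures. I did not re-measure the other bystanders, but the arm passed well above or away from them.
- **Disagreements:** one nut reading taken while the finger still hid part of it gave −0.31 rad. I set it aside, and the clear views afterwards showed the nut down. No other check failed or disagreed.

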